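Pry open the guard and hold the pilot button half-way

ROBOT

A 6-joint arm with a two-finger parallel gripper is mounted at the origin on the work surface. World frame = base frame: x ahead of the robot, y to its left, z up, the work surface at z = 0. Lengths are in m, angles in degrees, forces in N, time in s.
With the tool pointing down it reaches from about 0.225 to 0.725 m from the base axis. Payload 3.1 kg.
Tool frame: the origin (TCP) lies at the very end of the fingers, on their centre line; the grasp point (between the pads) lies 19 mm behind it; x points along the fingers, y is the direction in which the jaws open and shut, and the axes are right-handed (so a half turn about x gives the same grasp; the last joint's range is limited). The gripper opens to 85 mm and grips with 20 to 120 N. Pads are 22 mm wide; open, the fingers measure 114 mm over their backs; the gripper's body (76 mm by 85 mm) begins 54 mm behind the grasp point. The pads swing forward as they close: fully open they stand 13 mm farther back than shut.
Start: joints at [68.193, 2.75, 5.684, 92.934, 0, 82.678], TCP at [0.131, 0.508, 0.195] pointing down, gripper open.
Joint ranges: [-166.93, 166.93], [-56.73, 111.36], [-69.38, 81.34], [-121.58, 131.49], [-85.45, 84.26], [-180, 180]. Speed limits (degrees/s): [159.86, 159.86, 180, 180, 180, 180].

INTERFACE

Orientations are given as [roll, pitch, yaw] about the fixed x, y, z axes, in that order (R = Rz(yaw) Ry(pitch) Rx(roll)).
In Python, from plant import robot gives the robot as it stands. The module is installed in compiled form; this text tells all that it offers.
- The arm moves only by the shell command python3 -m creep 'ROWS' [OPENING] [FORCE]. ROWS is JSON, a list that holds one entry, the list of rows, each a list of 4 numbers: the shift along the world's x, y, z in cm, then the turn about the world's z in rad. In form: [[[dx, dy, dz, twist], ...]]. A call has 1 to 12 rows; each row is the pose to reach, as a shift and turn from the pose commanded when the call began; what a row does not reach only later rows make up. A row lasts 1/8 s, in which the tool goes at most 62.5 mm and 10.7 degrees, less where a joint would pass 70% of its speed; a pose out of reach is approached as far as the arm can. A call with a gripper value outside its range is refused whole. OPENING is the opening in per cent of the stroke, from 0 (shut) to 100 (fully open), set as the call begins (- or left out, the last holds). The fingers move at their own pace and stop on an object; FORCE is the grip in N (left out, the last holds). Time passes only in rows, so rows that repeat a pose let the fingers close. It gives the time, the measured TCP pose, the force and the opening at its end, in the units of the state.
- robot.get_obs(): the state, without advancing time (a new reading comes with each control period).
- robot.capture(name): name is "side" or "top" or "wrist"; returns a dict with "image" (384x512x3 uint8, red, green, blue), "mtx" (3x3 intrinsics, pixels), "R" (3x3) and "t" (3): a world point X has camera coordinates R X + t. Camera axes: x right, y down, z forward; pixel columns grow to the right and rows downward; lengths in m; the calibration is good to about 2 mm. A picture is of the moment at which its call begins. There is no depth.
- robot.job_done(): hands the job in, once; it reports no verdict.
Trained networks look in a picture, given as the dict that the camera call returned (one of the last four; its "shot" number tells which), for a name from the list of things; names that differ only in an ending like _2 or _b are one class to them, and where a whole thing is asked for, a point or a joint stands for the part that bears it (a point fixed in the world has none). Each returns a list of dicts, best first, with "confidence" (0 to 1); they miss things now and then, are a little off and sometimes report something else, mostly with a low value. They report only what shows in the picture. A call takes as long as a camera call. They do not tell look-alikes from the thing itself.
- robot.trace(picture, target): "region" (384x512 bool, what is visible of it) and "extent" ([left, top, right, bottom] in pixels, round what is visible of it).
The state is a dict: "clock": time; "qpos": joint angles; "joint_vel": joint speeds; "joint_efforts": joint torques, N m; "ee_pos": TCP position; "ee_rot": TCP orientation; "wrist_force": force on the tool from outside, world axes, zero at the start; "moment": the same for the moment, N m; "opening": finger opening in m.
Only numpy, scipy, OpenCV 4.12 (cv2) and the standard library are available. Lean on these libraries where they do the work, as an engineer would, in place of code of your own. Each camera call takes 0.05 s, during which the arm holds its last target. There are 200 camera calls.

TASK

Use the scraper, not the gripper itself, to pry up the orange lip of the clear guard cover on the blue heater valve and swing the cover open until it stands upright or beyond, then put the scraper back down flat on the bench, clear of the valve. With the fingers press the round pilot button half-way down (8 mm), so that its red band has just gone into the collar and its yellow top still stands out, never down to its stop, and finish while still holding it there. Leave the file, the copper bowl and the hexagonal tray where they are.

Things in the scene. Friction and masses are not known exactly. Their poses are not given: they have to be found in the camera images.
- unit: Heater valve fixed to the bench. Blue block 127 x 130 mm (x, y), 33 mm high; on it a grey block 12 mm high, set back 22 mm from the front, which leaves the pry slot. Copper stubs 16 mm thick stick out 22 mm at both sides. Origin on the bench under the middle (front face at x = -67 mm, back at +60 mm); own -x is the front, with slot and lip, roughly facing the robot; z up.
- slot (a point): Middle of the mouth of the pry slot in the valve's front, 39.5 mm above the bench. The slot is 13 mm high (33 to 46 mm above the bench), 120 mm wide and 22 mm deep towards the valve's +x; floor: blue ledge, roof: the shut cover's orange lip. Axes as the valve's.
- cover_lip (a point): Middle of the front lower edge of the orange lip of the cover; it moves with the cover, 122 mm from the hinge line. The lip is 22 mm deep, 4 mm thick and 120 mm wide, just in front of the clear shell (100 x 120 mm, 35 mm high, walls 3 mm, open below). Cover mass about 70 g.
- hinge (a point): Middle of the cover's hinge line (along the valve's y axis), at the valve's back, 55 mm behind its middle, 47 mm above the bench.
- cover (a joint): Angle of the guard cover in rad: 0 shut, grows as its front lip swings up and over to the back, 1.57 upright, stop at 1.95. The hinge is a little stiff (about 1 N at the lip) so that the cover stays at whatever angle it is left.
- button (a joint): Travel of the pilot button in m: 0 up, grows downwards, stop at 0.016; half-way is 0.008. It springs back when let go.
- button_top (a point): Centre of the top of the round pilot button (32 mm across), 12 mm in front of the valve's middle, under the cover. At rest 73 mm above the bench and 18 mm above the steel collar (44 mm across). Its lower 8 mm are a red band, the upper 10 mm yellow. It presses straight down: 3 N to start, 6.2 N at 8 mm, 9.4 N at the stop.
- scraper: Flat scraper, about 0.12 kg, 190 mm long along its x, lying on the bench. Wooden handle 24 mm wide (y), 26 mm high, from x = -110 to -10 mm; steel blade 30 mm wide, 2.5 mm thick, from there to x = +80 mm, at mid-height of the handle (13 mm above the underside). Origin level with the underside; z up.
- scraper_grip (a point): Where to grip the scraper: the middle of its handle's section, 25 mm behind the handle's front end, near its centre of mass; 13 mm above the bench when it lies. Axes as the scraper's: x towards the blade.
- scraper_tip (a point): Middle of the front edge of the scraper's blade, 115 mm ahead of the grip point along the scraper's x.
- file: Bystander: file with a red handle, 210 mm long along its x (-120 to +90 mm), 28 mm high, loose on the bench. Origin on the bench.
- bowl: Bystander: small copper bowl, 84 mm across, 35 mm high, loose. Origin under its middle.
- hextray: Bystander: hexagonal aluminium tray, 83 mm across the flats, 45 mm high, loose. Origin under its middle.
There are look-alikes about, which are no part of the job. What is shaped like the scraper but purple is not meant.

How it is judged (in metres and radians):
On the way, in this order (a step that is already met when the one before it is completed fails the run):
1. the cover is pried up with the scraper (value of joint cover above 0.15 rad and contact force between scraper and cover above 0.1 N), for 0.1 s.
2. the cover is swung open to about upright or beyond (value of joint cover above 1.45 rad), for 0.2 s.
3. the scraper lies flat on the bench, let go, with the cover open (value of joint cover above 1.4 rad and height (world z) of scraper below 0.008 m and angle between scraper's own z axis and vertical below 0.1 rad and contact force between scraper and the fingers below 0.1 N and linear speed of scraper below 0.03 m/s), for 0.2 s.
4. the fingers press the button half-way (value of joint button between 0.0055 and 0.0105 m and contact force between the fingers and button above 1.5 N), for 0.3 s.
At the end, for the whole second after the job is handed in: The fingers hold the button 5.5 to 10.5 mm down with more than 1.5 N, the cover stands open beyond 1.4 rad, the scraper lies flat on the bench at rest, touching neither the fingers nor the valve, and file, bowl and tray are within 30 mm of where they were (all of step 3 and all of step 4 and contact force between scraper and button below 0.1 N and contact force between scraper and unit below 0.1 N and distance of each of file, bowl, hextray from where it was at the start of the episode below 0.03 m); the arm keeps its last pose, push and grip.
It fails at once if the gripper or arm itself moves the cover before it is upright (value of joint cover below 1.35 rad and contact force between any of the fingers, the arm and cover above 1 N).
It fails at once if the button is pushed to its stop (value of joint button above 0.0145 m).
It fails at once if a bystander is disturbed (distance of any of file, bowl, hextray from where it was at the start of the episode above 0.03 m).
It also fails if it takes over 64 s, if anything falls off the work surface, if the arm or the gripper's body presses on something with over 40 N, if the wrist force passes 120 N, or if a joint passes its speed limit or range.

## Working session

There is one attempt and no reset: what is moved stays moved. The work goes in short steps, Python scripts to look and compute and a shell command to move; the robot and the scene stay as the last step left them, time stands still between calls to the robot, and variables do not carry over. Pictures are saved under pics/ and viewed, about 8 in all and at most 12, crops included, and the job is handed in when it is done.

```bash
mkdir -p pics
cat > h.py <<'E'
import numpy as np, cv2
from plant import robot
def cap(n): return robot.capture(n)
def save(p,f,crop=None,s=1):
    im=cv2.cvtColor(p["image"],cv2.COLOR_RGB2BGR)
    if crop: im=im[crop[1]:crop[3],crop[0]:crop[2]]
    cv2.imwrite("pics/"+f,cv2.resize(im,None,fx=s,fy=s,interpolation=cv2.INTER_CUBIC))
def proj(p,X):
    c=np.atleast_2d(X)@np.array(p["R"]).T+np.array(p["t"]); q=c@np.array(p["mtx"]).T; return q[:,:2]/q[:,2:]
def ray(p,uv,z):
    uv=np.atleast_2d(uv); R=np.array(p["R"]); d=np.c_[uv,np.ones(len(uv))]@np.linalg.inv(p["mtx"]).T@R
    o=-R.T@np.array(p["t"]); return o+d*((z-o[2])/d[:,2])[:,None]
E
python3 - <<'E'
from h import *
o=robot.get_obs(); print(o)
for n in("top","side"):
    p=cap(n); save(p,n+"0.png",s=1.5)
    R=np.array(p["R"]);print(n,-R.T@np.array(p["t"]),R[2])
    for t in("unit","scraper","file","bowl","hextray","cover_lip","button_top"):
        for d in robot.trace(p,t)[:3]:
            m=d["region"];ys,xs=np.nonzero(m);print(t,round(d["confidence"],2),d["extent"],len(xs),ray(p,[[xs.mean(),ys.mean()]],0.013).round(3))
E
```

```text
{'clock': 0.0, 'qpos': array([6.81937349e+01, 2.79377727e+00, 5.59058741e+00, 9.29321007e+01,
       2.54212027e-03, 8.26769917e+01]), 'joint_vel': array([ 0.06594577,  0.05255596,  0.04509598, -0.00677773,  0.0402974 ,
        0.03186522]), 'joint_efforts': array([ 1.09193975e-04, -3.38789248e+01,  3.20011961e+01,  2.03813083e-02,
       -2.84430444e-04,  1.70759641e-06]), 'ee_pos': array([0.13104557, 0.50767098, 0.19420024]), 'ee_rot': array([ -98.39947216,   89.86468559, -112.8827319 ]), 'wrist_force': array([-1.49373363, -1.21022046, -0.43018604]), 'moment': array([-0.03826639,  0.00097877,  0.05221109]), 'opening': 0.08549620745420328}
top [0.31291189 0.11750287 1.27886281] [ 0.11242688  0.00886207 -0.99362048]
unit 0.77 [249.9, 107.6, 310.1, 163.3] 2328 [[0.628 0.074 0.013]]
scraper 0.96 [111.0, 186.3, 167.6, 239.7] 718 [[0.406 0.49  0.013]]
scraper 0.77 [185.6, 262.4, 248.2, 295.9] 605 [[0.214 0.274 0.013]]
scraper 0.63 [188.6, 166.8, 208.7, 232.8] 603 [[0.453 0.32  0.013]]
file 0.58 [399.6, 167.4, 434.7, 232.2] 602 [[ 0.418 -0.306  0.013]]
bowl 0.65 [187.4, 123.0, 219.8, 152.
[... 237 characters left out ...]
13]]
side [ 0.18382645 -0.85627937  1.28176102] [ 0.17174002  0.62800456 -0.75902282]
unit 0.87 [279.8, 185.6, 327.3, 228.4] 1535 [[0.632 0.092 0.013]]
scraper 0.92 [214.6, 169.4, 264.2, 179.2] 327 [[0.441 0.325 0.013]]
scraper 0.63 [263.4, 115.5, 282.8, 143.2] 189 [[0.663 0.539 0.013]]
scraper 0.54 [201.5, 136.7, 244.2, 159.5] 330 [[0.414 0.484 0.013]]
file 0.6 [248.6, 297.6, 305.1, 340.3] 608 [[ 0.415 -0.305  0.013]]
bowl 0.66 [273.0, 157.2, 292.8, 175.4] 285 [[0.628 0.322 0.013]]
hextray 0.62 [327.5, 278.4, 356.6, 307.7] 720 [[ 0.638 -0.27   0.013]]
cover_lip 0.67 [276.8, 183.3, 322.3, 220.3] 1160 [[0.639 0.114 0.013]]
button_top 0.47 [214.3, 169.2, 260.8, 179.7] 374 [[0.445 0.324 0.013]]
```

View pics/top0.png

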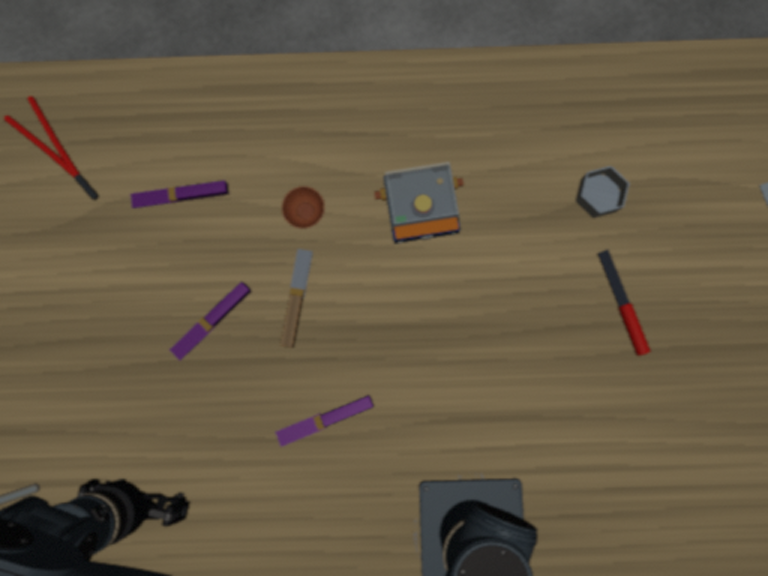

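View pics/side0.png

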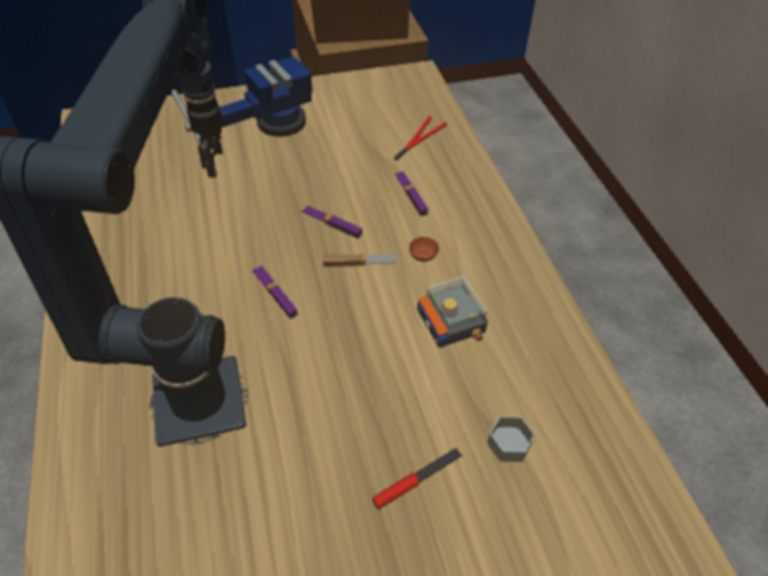

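The job's scraper is the wooden/steel one at top display px (298,298). The look-alikes are the three purple ones at (180,195), (210,320) and (325,420), and the red-handled file is at (625,305). The valve sits at (422,202) with its orange lip at (426,228). Next I measure both and do the close crop.

```bash
cat > m.py <<'E'
from h import *
def line(p,m,z):
    ys,xs=np.nonzero(m); X=ray(p,np.c_[xs,ys],z)[:,:2]; c,(w,h),a=cv2.minAreaRect(X.astype(np.float32)*1000)
    e=np.linalg.svd(X-X.mean(0),full_matrices=False)[2][0]; s=(X-X.mean(0))@e
    return X.mean(0).round(4), np.array(c).round(1),(round(w,1),round(h,1)),a, e.round(4), (X.mean(0)+e*(s.max()+s.min())/2).round(4), np.ptp(s).round(4)
def orange(p,box=None):
    hsv=cv2.cvtColor(p["image"],cv2.COLOR_RGB2HSV); m=(cv2.inRange(hsv,(5,170,90),(18,255,255))>0)
    if box: k=np.zeros_like(m);k[box[1]:box[3],box[0]:box[2]]=1;m&=k
    return m
E
python3 - <<'E'
from m import *
from scipy.spatial.transform import Rotation as Ro
o=robot.get_obs();R=Ro.from_euler("xyz",o["ee_rot"],degrees=True).as_matrix();print(R.round(3))
p=cap("top")
print("lip",line(p,orange(p,(250,130,312,166)),.05))
for d in robot.trace(p,"scraper"):
    print(d["extent"],line(p,d["region"],.015))
save(p,"c1.png",(175,100,325,245),4)
E
```

```text
[[ 0.     0.25   0.968]
 [ 0.     0.968 -0.25 ]
 [-1.     0.    -0.   ]]
lip (array([0.5695, 0.069 ]), array([569.5,  69.2]), (20.8, 116.2), 7.793653964996338, array([ 0.127 , -0.9919]), array([0.5695, 0.0692]), np.float64(0.1163))
[110.6, 188.2, 169.9, 237.6] (array([0.4079, 0.4871]), array([409.9, 485.7]), (31.1, 188.6), 44.098915100097656, array([-0.6807,  0.7325]), array([0.4095, 0.4854]), np.float64(0.1889))
[189.1, 164.1, 211.4, 231.9] (array([0.4525, 0.32  ]), array([449.1, 320.5]), (30.3, 187.0), 78.47832489013672, array([-0.9801,  0.1985]), array([0.4491, 0.3207]), np.float64(0.187))
[185.1, 266.2, 250.1, 296.4] (array([0.2147, 0.2718]), array([215.4, 268.1]), (28.5, 189.6), 19.91334342956543, array([-0.3542,  0.9352]), array([0.216 , 0.2683]), np.float64(0.1897))
```

View pics/c1.png

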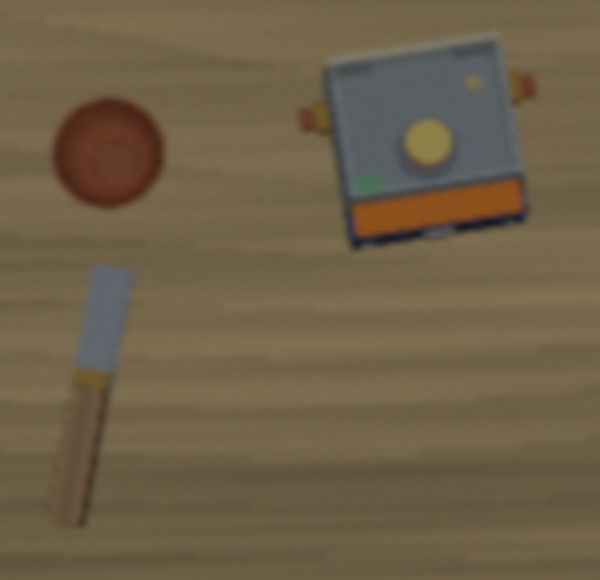

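The crop shows the wooden-handled scraper (handle at the bottom, blade up towards the bowl) and the valve with its lip and button, so the choice is confirmed. Moving above the grip point.

```bash
python3 -m creep '[[[6,-3.7,-1,0.02],[12,-7.4,-2,0.04],[18,-11,-3,0.054],[24,-14.7,-4,0.054],[29.9,-18.3,-6,0.054],[29.9,-18.3,-8,0.054],[29.9,-18.3,-8,0.054],[29.9,-18.3,-8,0.054],[29.9,-18.3,-8,0.054]]]' 70
python3 - <<'E'
from m import *
p=cap("wrist"); save(p,"w1.png",s=1.3)
R=np.array(p["R"]);print(-R.T@np.array(p["t"]),R[2])
g=np.array([.4295,.3247,.026]);e=np.array([.980,-.1985,0])
print(proj(p,[g,g+.025*e]))
for d in robot.trace(p,"scraper")[:2]: print(d["confidence"],d["extent"],line(p,d["region"],.02))
p=cap("top")
E
```

```text
clock: 2.02
ee_pos: [0.43, 0.3265, 0.1167]
ee_rot: [50.7, 89.9, 39.4]
wrist_force: [-0.1, -0.4, -1.5]
opening: 0.0597
[0.34773815 0.34308208 0.29490319] [ 0.3217155  -0.06282877 -0.94474953]
[[252.64904228 181.95358392]
 [252.61459265 205.59957079]]
0.95 [33.3, 0.0, 91.2, 25.1] (array([0.2532, 0.1984]), array([256.1, 200.6]), (52.0, 18.1), 78.80365753173828, array([0.1174, 0.9931]), array([0.2536, 0.2016]), np.float64(0.0519))
0.91 [437.4, 301.1, 512.0, 339.0] (array([0.6501, 0.5534]), array([651.9, 551.9]), (50.4, 84.5), 6.430200576782227, array([-0.0442, -0.999 ]), array([0.65 , 0.551]), np.float64(0.0886))
```

View pics/w1.png

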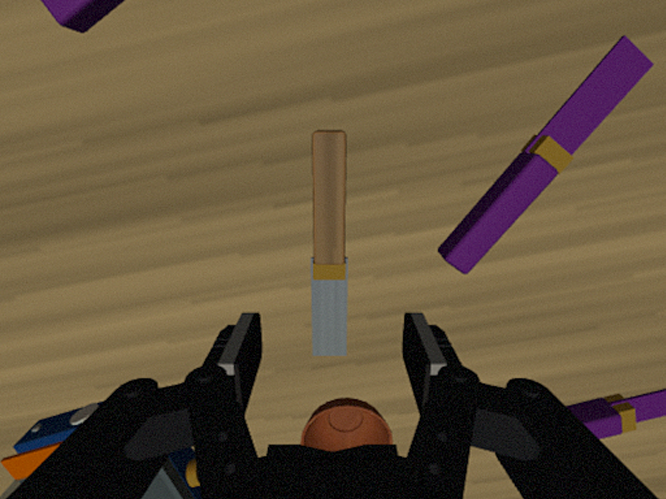

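Run:
```python
from m import *
p=cap("wrist")
t=ray(p,[[253.3,273]],.0145)[0];r=ray(p,[[253.3,100.5]],.025)[0]
e=(t-r)[:2];L=np.hypot(*e);e/=L
print(t,r,L,e,np.degrees(np.arctan2(e[1],e[0])),"grip from tip",t[:2]-.115*e,"from rear",r[:2]+.075*e)
print(robot.get_obs()["ee_pos"])
```

```text
[0.54035726 0.30298994 0.0145    ] [0.35492097 0.34017426 0.025     ] 0.18912770999579917 [ 0.98048185 -0.19660962] -11.33876856347445 grip from tip [0.42760185 0.32560004] from rear [0.42845711 0.32542854]
[0.43009059 0.32624142 0.11636192]
```

```bash
python3 -m creep '[[[-0.2,0,-5,0],[-0.2,-0.1,-9,0],[-0.2,-0.1,-11,0],[-0.2,-0.1,-11.2,0],[-0.2,-0.1,-11.2,0]]]' && python3 -m creep '[[[0,0,0,0],[0,0,0,0],[0,0,0,0],[0,0,0,0],[0,0,0,0]]]' 0 100
```

```text
clock: 2.85
ee_pos: [0.4289, 0.3249, 0.0045]
ee_rot: [41.2, 89.9, 29.8]
wrist_force: [0.6, -0.2, -0.1]
opening: 0.0599
clock: 3.48
ee_pos: [0.4283, 0.3243, 0.0034]
ee_rot: [-104.7, 90.0, -116.1]
wrist_force: [-0.0, 0.4, 0.8]
opening: -0.0002
```

Fingers shut completely, so the grasp failed; looking.

Run:
```python
from m import *
p=cap("wrist"); save(p,"w2.png",s=1.3); print(robot.get_obs())
```

```text
{'clock': 3.525, 'qpos': array([ 2.99759529e+01,  7.21578782e+00, -1.15903616e+01,  7.11992512e+01,
        1.76953768e-04,  4.13681714e+01]), 'joint_vel': array([-0.06392659,  0.01351682,  0.04283271,  0.02742818,  0.04146523,
       -0.02762573]), 'joint_efforts': array([ 7.14553221e-05, -3.57504058e+01,  3.09128451e+01,  2.64420996e-04,
       -2.77690488e-04, -1.29423640e-05]), 'ee_pos': array([0.42828908, 0.32426521, 0.00337733]), 'ee_rot': array([-140.50848651,   89.9945965 , -151.90070503]), 'wrist_force': array([ 7.70018669e-01,  4.12739714e-04, -7.07815318e-01]), 'moment': array([-0.00024394,  0.01645366, -0.02202112]), 'opening': 0.0004980961672771416}
```

View pics/w2.png

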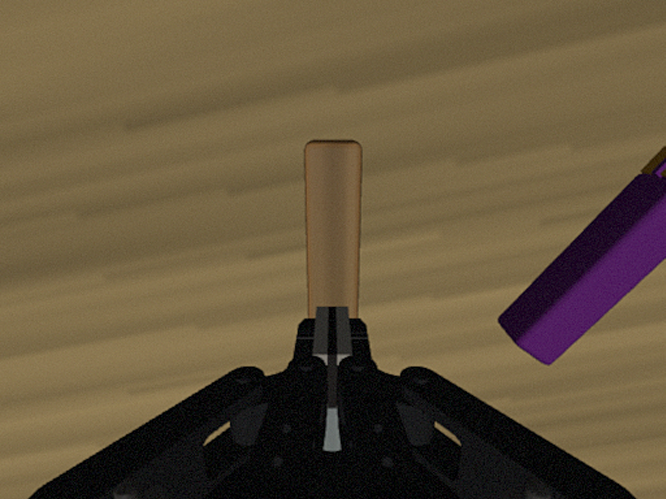

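Run:
```python
from m import *
p=cap("wrist");R=np.array(p["R"]);print(-R.T@np.array(p["t"]))
o=robot.get_obs()["ee_pos"]
for z in(.026,.05):print("rear",ray(p,[[332/1.3,141/1.3]],z), "w",np.linalg.norm(np.subtract(*ray(p,[[304/1.3,150/1.3],[361/1.3,150/1.3]],z))),np.linalg.norm(np.subtract(*ray(p,[[309/1.3,310/1.3],[357/1.3,310/1.3]],z))))
for h in(0,.02,.03,.05):print(h,proj(p,[o+[0,0,h]])*1.3)
q=cap("top"); save(q,"t2.png",(160,130,280,250),4)
s=cap("side"); im=[cv2.resize(cv2.cvtColor(x["image"][a:b,c:d],cv2.COLOR_RGB2BGR),(400,400),interpolation=cv2.INTER_CUBIC) for x,a,b,c,d in((q,150,250,160,260),(s,130,210,200,280))]
cv2.imwrite("pics/ts2.png",np.hstack(im))
print(proj(s,[o]),proj(q,[o]))
```

```text
[0.34631765 0.34123744 0.18167119]
rear [[0.3542862  0.33969889 0.026     ]] w 0.02306802628861614 0.02247868430166971
rear [[0.35305768 0.33993609 0.05      ]] w 0.01951160308813416 0.019013120609026466
0 [[330.75736155 288.2272174 ]]
0.02 [[330.63864504 306.23679518]]
0.03 [[330.56923966 316.76575721]]
0.05 [[330.40394494 341.84135986]]
[[233.8533822  175.11452848]] [[197.0240312  205.40916417]]
```

View pics/ts2.png

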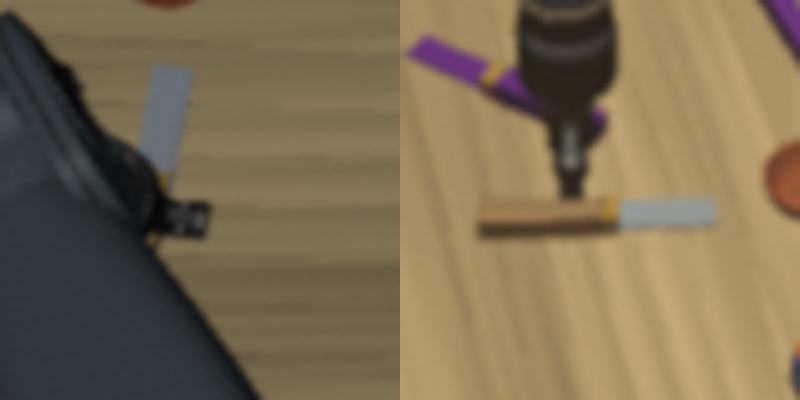

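Run:
```python
from m import *
p=cap("wrist");s=cap("side");o=robot.get_obs()["ee_pos"];e=np.array([.9805,-.1966,0])
for h in(0,.01,.02,.03,.04,.05):
    print(h,"wrist near/far edge",(proj(p,[o+[0,0,h]-.011*e,o+[0,0,h]+.011*e])*1.3).round(0).tolist(),"side",((proj(s,[o+[0,0,h]])-[200,130])*5+[400,0]).round(0).tolist())
```

```text
0 wrist near/far edge [[331.0, 269.0], [331.0, 307.0]] side [[569.0, 226.0]]
0.01 wrist near/far edge [[331.0, 277.0], [331.0, 316.0]] side [[569.0, 217.0]]
0.02 wrist near/far edge [[331.0, 285.0], [331.0, 327.0]] side [[569.0, 208.0]]
0.03 wrist near/far edge [[331.0, 295.0], [331.0, 338.0]] side [[568.0, 199.0]]
0.04 wrist near/far edge [[330.0, 305.0], [330.0, 351.0]] side [[568.0, 191.0]]
0.05 wrist near/far edge [[330.0, 317.0], [330.0, 365.0]] side [[568.0, 182.0]]
```

Pictures disagree with the stated TCP: the real fingertips sit about 30 mm higher than reported (above the handle). Reopening and descending carefully while watching the force.

```bash
python3 -m creep '[[[0,0,1,0],[0,0,1,0],[0,0,1,0],[0,0,1,0],[0,0,0,0],[0,0,-1,0],[0,0,-2,0],[0,0,-2,0]]]' 60
python3 - <<'E'
from m import *
p=cap("wrist");s=cap("side");o=robot.get_obs();print(o["ee_pos"],o["wrist_force"],o["opening"],o["qpos"])
im=[cv2.resize(cv2.cvtColor(x["image"][a:b,c:d],cv2.COLOR_RGB2BGR),(400,400),interpolation=cv2.INTER_CUBIC) for x,a,b,c,d in((p,180,340,176,336),(s,130,210,200,280))]
cv2.imwrite("pics/ts3.png",np.hstack(im))
E
```

```text
clock: 4.78
ee_pos: [0.4269, 0.3234, -0.0185]
ee_rot: [-138.4, 89.8, -149.8]
wrist_force: [-0.5, -0.4, -0.5]
opening: 0.0512
[ 0.42808979  0.32418164 -0.0169087 ] [-0.43057152 -0.52312836 -0.35617324] 0.0515125004280071 [ 2.99790519e+01  8.12907081e+00 -1.29936370e+01  6.89131838e+01
 -9.04046642e-05  4.13707010e+01]
```

View pics/ts3.png

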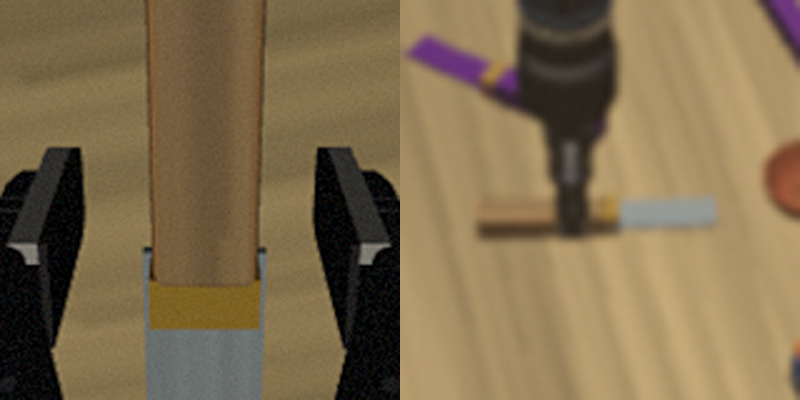

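```bash
python3 -m creep '[[[0,0,-0.3,0],[0,0,-0.6,0],[0,0,-0.6,0]]]' && python3 -m creep '[[[0,0,0,0],[0,0,0,0],[0,0,0,0],[0,0,0,0]]]' 0 100
python3 - <<'E'
from m import *
s=cap("side");o=robot.get_obs();print(o["ee_pos"],o["wrist_force"],o["opening"])
j=np.array([.1966,.9805,0])
for h in (0,.01,.02,.03,.04):print(h,((proj(s,[o["ee_pos"]+[0,0,h]-.026*j])-[200,130])*5).round())
E
```

```text
clock: 5.25
ee_pos: [0.4281, 0.3242, -0.0228]
ee_rot: [-135.9, 90.0, -147.3]
wrist_force: [0.3, -0.7, -0.3]
opening: 0.0509
clock: 5.75
ee_pos: [0.4287, 0.3246, -0.022]
ee_rot: [41.7, 89.9, 30.3]
wrist_force: [0.4, 0.4, 3.1]
opening: 0.0216
[ 0.42874795  0.324591   -0.02198094] [ 0.07172472 -0.42739442  3.84742768] 0.021041477757753464
0 [[172. 271.]]
0.01 [[171. 262.]]
0.02 [[171. 254.]]
0.03 [[171. 245.]]
0.04 [[170. 236.]]
```

```bash
python3 -m creep '[[[0,0,2,0],[0,0,4,0],[-0.5,-5,5,0.1],[-1,-10,5,0.2],[-1.5,-15,5,0.28],[-2,-20,5,0.33],[-2.2,-24,5,0.33],[-2.2,-27.8,4,0.33],[-2.2,-27.8,2.65,0.33],[-2.2,-27.8,2.65,0.33],[-2.2,-27.8,2.65,0.33],[-2.2,-27.8,2.65,0.33]]]'
python3 - <<'E'
from m import *
p=cap("wrist");s=cap("side");q=cap("top");o=robot.get_obs();print(o["ee_pos"],o["opening"])
im=[cv2.resize(cv2.cvtColor(x["image"][a:b,c:d],cv2.COLOR_RGB2BGR),None,fx=f,fy=f,interpolation=cv2.INTER_CUBIC) for x,a,b,c,d,f in((p,192,384,96,416,1.25),(s,180,240,215,315,4),(q,100,210,240,320,5))]
im[0]=cv2.resize(im[0],(400,240)); a=np.vstack(im[:2]); b=cv2.resize(im[2],(349,480)); cv2.imwrite("pics/a4.png",np.hstack([a,b]))
print("lip",line(q,orange(q,(250,130,312,166)),.05))
for k,c in(("w",p),("t",q)):
  for d in robot.trace(c,"scraper")[:2]: print(k,d["confidence"],d["extent"],line(c,d["region"],.0395))
E
```

```text
clock: 7.3
ee_pos: [0.4067, 0.0471, 0.0043]
ee_rot: [1.3, 90.0, 8.9]
wrist_force: [0.7, -0.5, -0.9]
opening: 0.0214
[0.40668513 0.0468234  0.00428742] 0.021080529600903578
lip (array([0.5695, 0.0687]), array([569.5,  68.7]), (20.5, 115.3), 7.421422958374023, array([-0.1298,  0.9915]), array([0.5695, 0.0687]), np.float64(0.1153))
w 0.72 [229.7, 110.7, 284.0, 346.9] (array([0.3953, 0.0461]), array([405.3,  46.7]), (149.0, 30.6), 8.532308578491211, array([0.9909, 0.1346]), array([0.4052, 0.0474]), np.float64(0.1489))
t 0.8 [184.0, 262.0, 250.1, 296.0] (array([0.217 , 0.2686]), array([217.8, 265.6]), (29.0, 185.6), 19.954113006591797, array([ 0.3462, -0.9382]), array([0.2181, 0.2657]), np.float64(0.1855))
t 0.74 [88.5, 121.5, 155.0, 140.0] (array([0.6524, 0.5416]), array([652.7, 539.5]), (33.1, 190.2), 7.104676723480225, array([-0.1184,  0.993 ]), array([0.6526, 0.5395]), np.float64(0.1902))
```

View pics/a4.png

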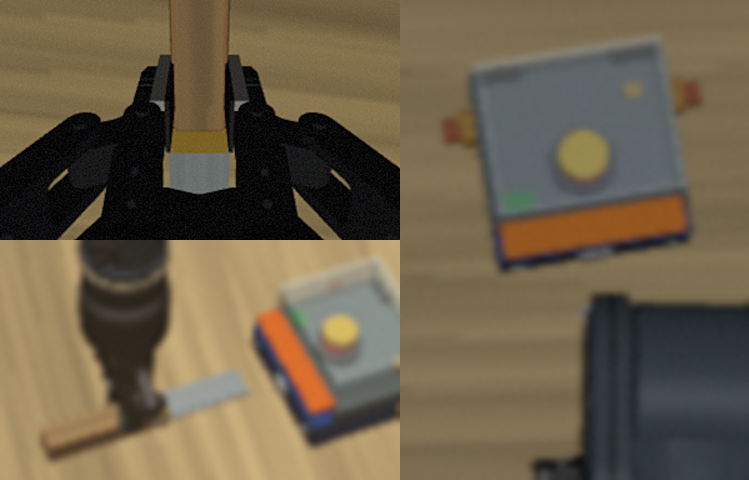

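Run:
```python
from m import *
s=cap("side")
y=np.array([-.13,.9915,0]);c=np.array([.5190,.0624,.0395])
for dz in(-.01,0,.01):
  print(dz,((proj(s,[c+[0,0,dz]+.015*y,c+[0,0,dz]-.015*y])-[215,180])*4+[0,240]).round())
l=np.array([.5586,.0676,.046]);print(((proj(s,[l+.06*y,l-.06*y,l-[0,0,.013]+.06*y,l-[0,0,.013]-.06*y])-[215,180])*4+[0,240]).round())
```

```text
-0.01 [[232. 376.]
 [246. 400.]]
0 [[233. 369.]
 [246. 393.]]
0.01 [[233. 362.]
 [247. 386.]]
[[253. 316.]
 [309. 413.]
 [252. 325.]
 [308. 422.]]
```

```bash
python3 -m creep '[[[1.5,0.2,0,0],[3,0.39,0,0],[4,0.52,0,0],[4.5,0.59,0,0],[5,0.65,0,0],[5.3,0.69,0,0],[5.6,0.73,0,0],[5.6,0.73,0,0]]]' && python3 -m creep '[[[0,0,0.4,0],[0,0,0.8,0],[0,0,1.2,0],[0,0,1.2,0]]]'
python3 - <<'E'
from m import *
q=cap("top");s=cap("side");
print("lip",line(q,orange(q,(250,130,312,170)),.05))
o=robot.get_obs();print(o["wrist_force"],o["moment"])
save(s,"s5.png",(215,160,335,240),5)
E
```

```text
clock: 8.6
ee_pos: [0.4624, 0.0536, 0.0039]
ee_rot: [-17.3, 90.0, -9.8]
wrist_force: [0.0, 0.7, -0.8]
opening: 0.0212
clock: 9.1
ee_pos: [0.4625, 0.0536, 0.0164]
ee_rot: [-11.4, 90.0, -3.9]
wrist_force: [-0.8, 0.5, -1.8]
opening: 0.0213
lip (array([0.5663, 0.1071]), array([566.2, 107.2]), (20.8, 40.0), 7.794132709503174, array([-0.1678,  0.9858]), array([0.5664, 0.107 ]), np.float64(0.04))
[ 0.17095277 -0.47803187 -0.24419249] [-0.00110645  0.00988675 -0.05333637]
```

View pics/s5.png

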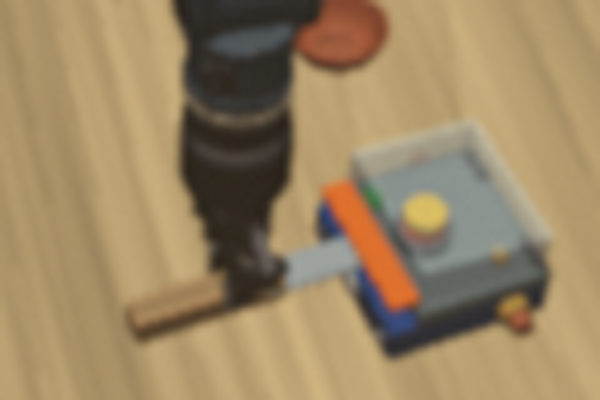

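Blade is under the lip and the cover has begun to rise. Swinging on the arc.

```bash
python3 -m creep '[[[-0.35,-0.05,0.5,0],[-0.2,-0.02,1.6,0],[0.1,0.01,2.7,0],[0.45,0.06,3.7,0],[0.95,0.12,4.7,0],[1.5,0.2,5.6,0],[2.2,0.28,6.5,0],[2.9,0.38,7.3,0],[2.9,0.38,7.3,0]]]'
python3 - <<'E'
from m import *
s=cap("side");o=robot.get_obs();print(o["wrist_force"],o["opening"])
save(s,"s6.png",(215,140,335,240),4)
E
```

```text
clock: 10.32
ee_pos: [0.493, 0.0575, 0.09]
ee_rot: [-6.9, 89.8, 0.6]
wrist_force: [0.5, -0.2, -1.1]
opening: 0.0214
[-0.73413158  0.09979228 -0.92170727] 0.02132244585084772
```

View pics/s6.png

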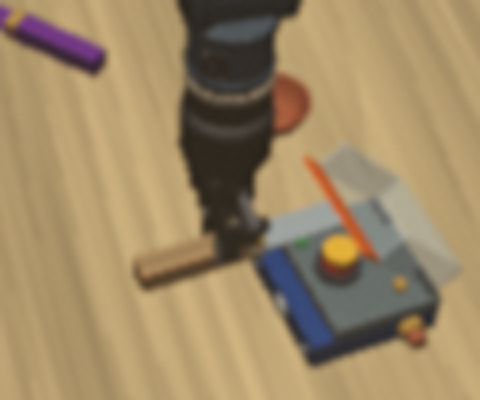

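```bash
python3 -m creep '[[[0.85,0.11,0.7,0],[1.7,0.22,1.4,0],[2.7,0.35,1.9,0],[3.6,0.48,2.4,0],[4.7,0.62,2.7,0],[5.7,0.75,2.9,0],[6.8,0.9,3.05,0],[7.9,1.04,3.1,0],[8.7,1.14,3.0,0],[9.5,1.25,2.9,0],[9.5,1.25,2.9,0],[9.5,1.25,2.9,0]]]'
python3 - <<'E'
from m import *
s=cap("side");o=robot.get_obs();print(o["wrist_force"],o["opening"])
save(s,"s7.png",(215,140,335,240),4)
E
```

```text
clock: 11.88
ee_pos: [0.5862, 0.0699, 0.1179]
ee_rot: [168.7, 90.0, 176.3]
wrist_force: [-0.4, 0.1, -1.3]
opening: 0.0214
[ 0.14589356 -0.15249127 -1.10331624] 0.021258100949767246
```

View pics/s7.png

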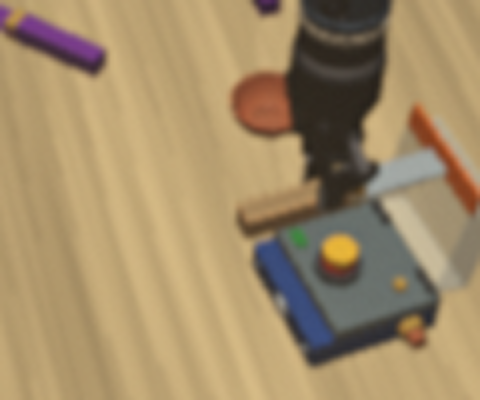

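```bash
python3 -m creep '[[[-4,-0.5,0,0],[-9,-1.2,0,0],[-14,-4,0,0],[-18,-9,-1,0],[-18.6,-14,-4,0],[-18.6,-15,-9,0],[-18.6,-15,-12.5,0],[-18.6,-15,-13.5,0],[-18.6,-15,-13.8,0],[-18.6,-15,-13.8,0],[-18.6,-15,-13.8,0]]]'
python3 - <<'E'
from m import *
s=cap("side");q=cap("top");o=robot.get_obs();print(o["ee_pos"],o["wrist_force"],o["moment"])
from scipy.optimize import least_squares
# cover angle: fit lip's centre from both orange blobs
X=np.array([.9915,.13,0]);Y=np.array([-.13,.9915,0]);H=np.array([.6795,.0834,.047])
def lip(t):
    r=-np.cos(t)*X+np.sin(t)*np.array([0,0,1]); return [H+r*a+Y*b for a in(.1,.122) for b in(-.06,.06)]
for n,c,b in(("s",s,(280,130,345,215)),("t",q,(245,70,320,170))):
    ys,xs=np.nonzero(orange(c,b));print(n,len(xs),xs.mean(),ys.mean(),xs.min(),xs.max(),ys.min(),ys.max())
    for t in(1.4,1.6,1.75,1.9):print(t,proj(c,lip(t)).mean(0).round(1))
E
```

```text
clock: 13.3
ee_pos: [0.4019, -0.0804, -0.0184]
ee_rot: [-28.4, 89.8, -20.9]
wrist_force: [0.5, -0.4, -0.4]
opening: 0.0214
[ 0.40148687 -0.08034966 -0.01886856] [-0.04407909  1.24549071 -1.51450469] [-0.0161339   0.02134853 -0.02770789]
s 105 323.3047619047619 181.4952380952381 296 334 167 206
1.4 [314.3 182.6]
1.6 [320.1 180.6]
1.75 [324.2 179.6]
1.9 [328.1 179.2]
t 87 276.28735632183907 91.816091954023 255 298 88 96
1.4 [279.4 108.9]
1.6 [278.  100.6]
1.75 [277.   94.8]
1.9 [275.9  89.5]
```

```bash
python3 -m creep '[[[0,0,-0.15,0],[0,0,-0.15,0],[0,0,-0.15,0]]]';  python3 -m creep '[[[0,0,-0.12,0],[0,0,-0.12,0],[0,0,-0.12,0]]]'
```

```text
clock: 13.78
ee_pos: [0.4002, -0.0801, -0.0217]
ee_rot: [154.1, 90.0, 161.6]
wrist_force: [0.6, -0.8, -0.7]
opening: 0.0209
clock: 14.15
ee_pos: [0.4005, -0.0802, -0.022]
ee_rot: [-42.4, 90.0, -34.9]
wrist_force: [-3.3, 0.7, 5.3]
opening: 0.0212
```

```bash
python3 -m creep '[[[0,0,0.05,0],[0,0,0.05,0],[0,0,0.05,0],[0,0,0.05,0]]]' 60 && python3 -m creep '[[[0,0,3,0],[0,0,7,0],[0,0,12,0],[0,0,17,0],[0,0,17,0]]]'
python3 - <<'E'
from m import *
s=cap("side");q=cap("top");w=cap("wrist")
for k,c in(("s",s),("t",q),("w",w)):
  for t in("scraper","button_top"):
    for d in robot.trace(c,t)[:4]: print(k,t,round(d["confidence"],2),d["extent"],*line(c,d["region"],.015 if t=="scraper" else .073)[4:])
im=[cv2.resize(cv2.cvtColor(x["image"][a:b,c:d],cv2.COLOR_RGB2BGR),(400,400),interpolation=cv2.INTER_CUBIC) for x,a,b,c,d in((s,160,290,190,320),(q,140,260,240,360))]
cv2.imwrite("pics/a8.png",np.hstack(im))
# yellow top
for k,c,b in(("t",q,(265,110,300,150)),("s",s,(270,180,320,230)),("w",w,None)):
    hsv=cv2.cvtColor(c["image"],cv2.COLOR_RGB2HSV);m=cv2.inRange(hsv,(20,120,120),(32,255,255))>0
    if b: z=np.zeros_like(m);z[b[1]:b[3],b[0]:b[2]]=1;m&=z
    ys,xs=np.nonzero(m);print(k,len(xs),xs.mean(),ys.mean(),ray(c,[[xs.mean(),ys.mean()]],.072),proj(c,[[.613,.0747,.073]]))
E
```

```text
clock: 14.65
ee_pos: [0.4002, -0.0801, -0.0225]
ee_rot: [152.0, 90.0, 159.5]
wrist_force: [-0.3, -1.7, -0.2]
opening: 0.051
clock: 15.28
ee_pos: [0.4036, -0.0813, 0.1527]
ee_rot: [-28.3, 89.4, -20.8]
wrist_force: [-0.3, -0.2, -1.2]
opening: 0.0513
s scraper 0.81 [201.6, 138.9, 240.1, 158.2] [ 0.6665 -0.7455] [0.4087 0.487 ] 0.1794
s scraper 0.79 [169.5, 178.4, 197.8, 207.4] [ 0.3477 -0.9376] [0.2176 0.2654] 0.1947
s scraper 0.77 [232.0, 246.3, 285.3, 274.0] [-0.9893 -0.1461] [ 0.4188 -0.077 ] 0.194
s scraper 0.74 [279.0, 164.8, 339.7, 230.0] [-0.778  -0.6283] [0.6847 0.119 ] 0.333
s button_top 0.62 [307.4, 165.0, 337.6, 213.1] [-0.207  -0.9783] [0.7209 0.1127] 0.2208
s button_top 0.59 [296.4, 197.9, 307.2, 207.5] [-0.3409 -0.9401] [0.6111 0.0694] 0.0386
s button_top 0.46 [325.7, 278.9, 356.5, 306.3] [-0.6241 -0.7813] [ 0.6178 -0.2953] 0.1109
t scraper 0.93 [186.3, 263.2, 247.6, 294.8] [-0.3476  0.9376] [0.2164 0.2688] 0.1883
t scraper 0.91 [89.0, 121.5, 154.9, 139.9] [-0.1119  0.9937] [0.6591 0.5465] 0.1913
t scraper 0.8 [325.0, 169.9, 349.3, 239.6] [-0.9911 -0.1335] [ 0.4198 -0.0766] 0.1928
t scraper 0.66 [109.9, 189.0, 169.3, 239.0] [-0.6759  0.737 ] [0.4094 0.4853] 0.1887
t button_top 0.63 [273.8, 129.6, 287.5, 138.7] [-0.9774  0.2115] [0.6103 0.0736] 0.0328
w scraper 0.65 [240.8, 101.7, 271.5, 263.0] [0.9913 0.1314] [ 0.421  -0.0768] 0.1902
w button_top 0.64 [351.7, 350.3, 370.8, 380.4] [0.9407 0.3393] [0.6018 0.0726] 0.051
t 92 281.8369565217391 134.7391304347826 [[0.61266675 0.07378524 0.072     ]] [[281.51473917 134.54496593]]
s 54 300.7962962962963 202.61111111111111 [[0.61653654 0.07032861 0.072     ]] [[299.49140746 201.71080716]]
w 731 318.3064295485636 265.8331053351573 [[ 0.47732301 -0.00415452  0.072     ]] [[360.19558552 370.72218369]]
```

```bash
python3 -m creep '[[[5,3.6,0,0],[10,7.2,0,0],[15,10.8,0,0],[19,13.7,0,0],[21.3,15.4,0,0],[21.3,15.4,-3,0],[21.3,15.4,-6,0],[21.3,15.4,-8,0],[21.3,15.4,-8,0],[21.3,15.4,-8,0],[21.3,15.4,-8,0]]]' 0 60
python3 - <<'E'
from m import *
s=cap("side");q=cap("top")
im=[cv2.resize(cv2.cvtColor(x["image"][a:b,c:d],cv2.COLOR_RGB2BGR),(400,400),interpolation=cv2.INTER_CUBIC) for x,a,b,c,d in((s,150,230,260,340),(q,100,200,230,330))]
cv2.imwrite("pics/a9.png",np.hstack(im))
o=robot.get_obs();print(o["ee_pos"],o["wrist_force"],o["opening"])
# yellow visible + dark fingertip bottom near column of TCP in side view
t=o["ee_pos"]
for h in(.01,.02,.03):print(h,proj(s,[t+[0,0,h]]).round(1))
g=cv2.cvtColor(s["image"],cv2.COLOR_RGB2HSV);u=int(round(proj(s,[t+[0,0,.02]])[0,0]))
print(u,[(v,g[v,u].tolist()) for v in range(180,212)])
E
```

```text
clock: 17.1
ee_pos: [0.6144, 0.0739, 0.0694]
ee_rot: [-6.6, 89.8, 0.9]
wrist_force: [-0.4, 0.6, -0.7]
opening: -0.0001
[0.61430153 0.07388809 0.06919893] [ 0.86591631  0.00284188 -0.29849213] 0.0001866578693679459
0.01 [[300.1 200.7]]
0.02 [[300.3 198.9]]
0.03 [[300.6 197.1]]
300 [(180, [15, 82, 50]), (181, [17, 87, 47]), (182, [17, 87, 47]), (183, [17, 89, 46]), (184, [19, 89, 46]), (185, [16, 85, 45]), (186, [16, 85, 45]), (187, [17, 87, 47]), (188, [17, 69, 52]), (189, [17, 64, 56]), (190, [18, 70, 55]), (191, [17, 64, 56]), (192, [14, 60, 64]), (193, [17, 53, 67]), (194, [15, 59, 69]), (195, [15, 53, 68]), (196, [20, 32, 72]), (197, [21, 46, 94]), (198, [20, 116, 150]), (199, [20, 169, 208]), (200, [21, 189, 228]), (201, [21, 192, 229]), (202, [21, 191, 228]), (203, [21, 190, 230]), (204, [21, 192, 221]), (205, [20, 189, 186]), (206, [18, 182, 133]), (207, [11, 168, 103]), (208, [5, 126, 91]), (209, [7, 70, 76]), (210, [18, 39, 65]), (211, [35, 19, 79])]
```

```bash
python3 -m creep '[[[0,0,-1,0],[0,0,-1.6,0],[0,0,-1.8,0],[0,0,-1.8,0],[0,0,-1.8,0]]]' && python3 -m creep '[[[0,0,-0.2,0],[0,0,-0.2,0],[0,0,-0.2,0]]]' && python3 -m creep '[[[0,0,-0.2,0],[0,0,-0.2,0],[0,0,-0.2,0]]]'
```

```text
clock: 17.82
ee_pos: [0.6135, 0.0739, 0.0499]
ee_rot: [-5.0, 90.0, 2.5]
wrist_force: [0.5, 0.9, 0.6]
opening: -0.0002
clock: 18.2
ee_pos: [0.6133, 0.0739, 0.0477]
ee_rot: [-17.9, 90.0, -10.4]
wrist_force: [0.0, -0.1, -0.7]
opening: -0.0001
clock: 18.58
ee_pos: [0.6133, 0.0739, 0.0456]
ee_rot: [-170.9, 90.0, -163.3]
wrist_force: [1.1, -0.6, 0.2]
opening: 0.0001
```

```bash
python3 -m creep '[[[0,0,-0.2,0],[0,0,-0.2,0],[0,0,-0.2,0]]]' && python3 -c "
from plant import robot
print(robot.get_obs()['wrist_force'])"; python3 -m creep '[[[0,0,-0.1,0],[0,0,-0.1,0],[0,0,-0.1,0]]]';python3 -m creep '[[[0,0,-0.1,0],[0,0,-0.1,0],[0,0,-0.1,0]]]'
```

```text
clock: 18.95
ee_pos: [0.6133, 0.0739, 0.0437]
ee_rot: [-174.9, 90.0, -167.4]
wrist_force: [-0.6, -0.1, -0.8]
opening: 0.0001
[-0.63588589 -0.09363097 -0.82909426]
clock: 19.32
ee_pos: [0.6133, 0.0739, 0.0427]
ee_rot: [-14.4, 90.0, -6.9]
wrist_force: [-0.4, -0.9, -0.3]
opening: -0.0002
clock: 19.7
ee_pos: [0.6133, 0.0739, 0.0417]
ee_rot: [-145.7, 90.0, -138.2]
wrist_force: [-0.6, 0.2, 0.4]
opening: 0.0002
```

```bash
for i in 1; do python3 -m creep '[[[0,0,-0.1,0],[0,0,-0.1,0],[0,0,-0.1,0]]]'; python3 -m creep '[[[0,0,-0.1,0],[0,0,-0.1,0],[0,0,-0.1,0]]]'; done
python3 - <<'E'
from m import *
s=cap("side");t=robot.get_obs()["ee_pos"];print(robot.get_obs()["wrist_force"])
g=cv2.cvtColor(s["image"],cv2.COLOR_RGB2HSV)
for u in(294,297,300,303,306): print(u,[(v,g[v,u].tolist()) for v in range(195,212)])
E
```

```text
clock: 20.08
ee_pos: [0.6133, 0.0739, 0.0407]
ee_rot: [-161.6, 90.0, -154.1]
wrist_force: [-0.8, -0.3, -0.5]
opening: -0.0002
clock: 20.45
ee_pos: [0.6133, 0.0739, 0.0397]
ee_rot: [158.1, 90.0, 165.6]
wrist_force: [0.2, -0.0, -0.1]
opening: 0.0
[-0.45493159  0.41833434 -0.30600168]
294 [(195, [60, 14, 112]), (196, [73, 16, 110]), (197, [70, 14, 110]), (198, [73, 16, 110]), (199, [73, 16, 111]), (200, [55, 14, 112]), (201, [40, 20, 112]), (202, [34, 20, 102]), (203, [17, 25, 92]), (204, [9, 38, 88]), (205, [5, 40, 82]), (206, [9, 34, 76]), (207, [15, 28, 73]), (208, [36, 17, 77]), (209, [45, 17, 90]), (210, [60, 12, 105]), (211, [65, 14, 112])]
297 [(195, [30, 14, 94]), (196, [30, 15, 87]), (197, [30, 15, 86]), (198, [23, 24, 86]), (199, [21, 62, 94]), (200, [19, 132, 126]), (201, [20, 171, 166]), (202, [21, 187, 203]), (203, [21, 190, 212]), (204, [20, 192, 189]), (205, [16, 190, 149]), (206, [10, 183, 127]), (207, [5, 157, 109]), (208, [5, 99, 85]), (209, [10, 56, 68]), (210, [23, 30, 69]), (211, [45, 11, 89])]
300 [(195, [17, 85, 48]), (196, [17, 82, 50]), (197, [18, 71, 54]), (198
[... 346 characters left out ...]
, (197, [18, 83, 46]), (198, [16, 81, 47]), (199, [19, 57, 49]), (200, [19, 72, 60]), (201, [19, 143, 107]), (202, [20, 174, 173]), (203, [20, 182, 200]), (204, [19, 182, 179]), (205, [18, 168, 129]), (206, [11, 126, 91]), (207, [7, 83, 77]), (208, [9, 47, 71]), (209, [19, 30, 69]), (210, [40, 19, 80]), (211, [66, 13, 100])]
306 [(195, [15, 49, 63]), (196, [16, 75, 51]), (197, [16, 81, 47]), (198, [21, 45, 57]), (199, [45, 12, 82]), (200, [69, 17, 105]), (201, [73, 16, 111]), (202, [73, 16, 112]), (203, [77, 16, 111]), (204, [79, 19, 109]), (205, [73, 17, 106]), (206, [65, 15, 105]), (207, [66, 12, 106]), (208, [73, 16, 109]), (209, [69, 16, 111]), (210, [70, 14, 112]), (211, [69, 16, 113])]
```

```bash
python3 -m creep '[[[0,0,-0.1,0],[0,0,-0.1,0]]]'|grep -E "pos|force"; python3 -m creep '[[[0,0,-0.1,0],[0,0,-0.1,0]]]'|grep -E "pos|force";python3 -m creep '[[[0,0,-0.1,0],[0,0,-0.1,0]]]'|grep -E "pos|force"
```

```text
ee_pos: [0.6132, 0.0739, 0.0386]
wrist_force: [0.4, 0.9, 1.1]
ee_pos: [0.6132, 0.0739, 0.0376]
wrist_force: [-0.8, 0.4, -0.5]
ee_pos: [0.6134, 0.0739, 0.0372]
wrist_force: [-0.5, -0.1, 1.2]
```

```bash
python3 -m creep '[[[0,0,-0.1,0],[0,0,-0.1,0]]]'|grep -E "pos|force"; python3 -m creep '[[[0,0,-0.1,0],[0,0,-0.1,0]]]'|grep -E "pos|force"; python3 -c "
from plant import robot
import numpy as np
print(np.mean([(robot.capture('side'),robot.get_obs()['wrist_force'])[1] for _ in range(5)],0))"
```

```text
ee_pos: [0.6134, 0.0739, 0.036]
wrist_force: [-1.5, 0.4, 2.8]
ee_pos: [0.6134, 0.0739, 0.0348]
wrist_force: [-0.1, 0.2, 3.7]
[-1.30039863  0.11296887  3.25704879]
```

```bash
python3 -m creep '[[[0,0,-0.2,0],[0,0,-0.4,0],[0,0,-0.5,0],[0,0,-0.5,0]]]'|grep -E "pos|force"
python3 - <<'E'
from m import *
F=[];Z=[]
for _ in range(8):
    s=cap("side");o=robot.get_obs();F.append(o["wrist_force"]);Z.append(o["ee_pos"][2])
print(np.mean(F,0),np.std(F,0),np.mean(Z))
g=cv2.cvtColor(s["image"],cv2.COLOR_RGB2HSV)
for u in(297,300): print(u,[(v,g[v,u].tolist()) for v in range(198,212)])
E
```

```text
ee_pos: [0.6135, 0.0739, 0.0299]
wrist_force: [-1.5, 0.2, 5.2]
[-1.51034286 -0.07899672  5.58128239] [0.30461034 0.37638936 0.48581619] 0.030040246252972077
297 [(198, [26, 21, 85]), (199, [26, 22, 83]), (200, [22, 45, 85]), (201, [20, 101, 104]), (202, [19, 144, 135]), (203, [19, 171, 170]), (204, [20, 185, 201]), (205, [20, 191, 199]), (206, [19, 186, 160]), (207, [15, 158, 116]), (208, [11, 107, 86]), (209, [9, 59, 69]), (210, [23, 30, 69]), (211, [48, 14, 89])]
300 [(198, [17, 82, 50]), (199, [17, 69, 52]), (200, [17, 66, 54]), (201, [15, 60, 51]), (202, [14, 56, 50]), (203, [17, 119, 75]), (204, [20, 172, 145]), (205, [21, 188, 201]), (206, [21, 191, 199]), (207, [19, 184, 151]), (208, [14, 140, 104]), (209, [10, 75, 78]), (210, [17, 35, 65]), (211, [36, 17, 77])]
```

```bash
python3 -m creep '[[[0,0,-0.05,0],[0,0,-0.1,0],[0,0,-0.1,0],[0,0,-0.1,0],[0,0,-0.1,0]]]'|grep -E "clock|pos|force"
python3 - <<'E'
from m import *
F=[];Z=[]
for _ in range(10):
    s=cap("side");o=robot.get_obs();F.append(o["wrist_force"]);Z.append(o["ee_pos"][2])
print(np.mean(F,0),np.mean(Z))
q=cap("top")
for k,c in(("s",s),("t",q)):
  for n in("scraper","file","bowl","hextray"):
    for d in robot.trace(c,n)[:5]:
        print(k,n,round(d["confidence"],2),*line(c,d["region"],.013)[4:])
ys,xs=np.nonzero(orange(s,(280,130,345,215)));print("lip side",xs.mean(),ys.mean())
im=[cv2.resize(cv2.cvtColor(x["image"][a:b,c:d],cv2.COLOR_RGB2BGR),(400,400),interpolation=cv2.INTER_CUBIC) for x,a,b,c,d in((s,180,230,275,325),(s,150,300,200,350))]
cv2.imwrite("pics/end.png",np.hstack(im))
E
```

```text
clock: 23.52
ee_pos: [0.6134, 0.0739, 0.0292]
wrist_force: [-1.8, -0.1, 6.0]
[-1.93724331 -0.26515112  5.80623625] 0.029157193666411958
s scraper 0.77 [ 0.3522 -0.9359] [0.217  0.2693] 0.1951
s scraper 0.68 [-0.9923 -0.1236] [ 0.4191 -0.0754] 0.1914
s scraper 0.65 [ 0.6793 -0.7339] [0.4121 0.4871] 0.1861
s scraper 0.46 [ 0.1074 -0.9942] [0.6649 0.5068] 0.1193
s file 0.77 [-0.9516 -0.3073] [ 0.4199 -0.3037] 0.2117
s bowl 0.85 [-0.344 -0.939] [0.6271 0.3201] 0.0882
s bowl 0.39 [-0.7911 -0.6116] [0.6871 0.1163] 0.3331
s hextray 0.76 [-0.7017 -0.7125] [ 0.6399 -0.2679] 0.1188
t scraper 0.83 [-0.9918 -0.1281] [ 0.4202 -0.0772] 0.1879
t scraper 0.69 [-0.6808  0.7324] [0.4096 0.486 ] 0.1892
t scraper 0.66 [ 0.3544 -0.9351] [0.2151 0.2702] 0.1916
t file 0.89 [-0.9506 -0.3104] [ 0.4195 -0.3052] 0.2096
t file 0.73 [-0.5391  0.8423] [ 0.6379 -0.2796] 0.1046
t bowl 0.61 [-0.9487 -0.3162] [ 0.4196 -0.3044] 0.207
t hextray 0.8 [-0.6334  0.7738] [ 0.6367 -0.2793] 0.1029
lip side 325.53061224489795 179.09183673469389
```

View pics/end.png

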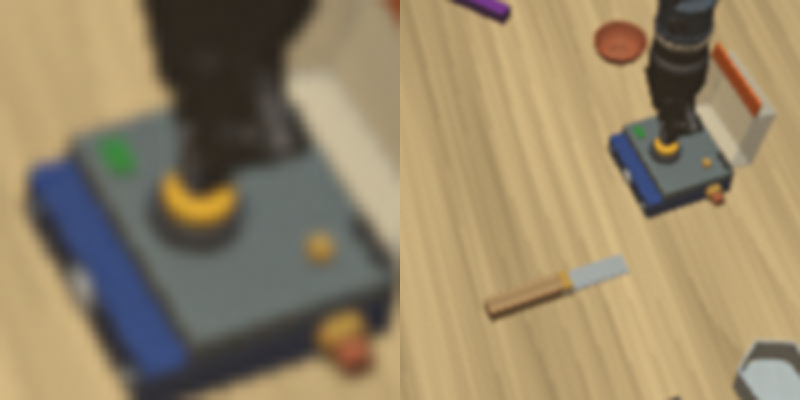

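The red band has gone into the collar and the yellow top still stands out. The scraper lies clear of the valve, and the cover leans back open. Handing in.

```bash
python3 -c "
from plant import robot
print(robot.job_done()); print(robot.get_obs()['wrist_force'])"
```

```text
the job is handed in; nothing more can be done
None
the job is handed in; nothing more can be done
```

The job is handed in at about 24 s of the 64 s, with the fingers still holding the button. `job_done` gives no verdict, so what follows rests on my own checks.

**What I did:** I pried the lip up with the wooden-handled scraper and swung the cover back. I then laid the scraper on the bench in front of the valve and pressed the pilot button with shut fingers.

**Last checks:**
- **Button:** it is about 7–8 mm down, from a force of about 5.8 N and the travel since contact. The last picture shows the red band gone and the yellow top standing out.
- **Cover:** it stands at about 1.8 rad, worked out from the lip's position in the side picture.
- **Scraper:** it lies on the bench with its centre at about (0.42, -0.077), well clear of the valve.
- **Bystanders:** the file and tray are within a few millimetres of where they were. The bowl was matched only in the side picture, also unmoved. In the top picture its only match was the file, a false one.

**What disagreed:**
- **Fingertip height:** the real fingertips were about 22–36 mm higher than the reported TCP. My first grasp therefore shut in the air above the handle. I fixed this from the pictures and then found the bench and the button by force.
- **Sideways force:** there was about 1.9 N sideways at the wrist while holding the button, and I did not correct it.

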